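Set the flatted bar flat-up in the vee rest and shut the keeper

ROBOT

A 6-joint arm with a two-finger parallel gripper is mounted at the origin on the work surface. World frame = base frame: x ahead of the robot, y to its left, z up, the work surface at z = 0. Lengths are in mm, angles in rad, forces in N, time in s.
With the tool pointing down it reaches from about 325 to 850 mm from the base axis. Payload 4.4 kg.
Tool frame: the origin (TCP) lies midway between the tips of the shut fingers; the grasp point (between the pads) lies 19 mm behind it; z points along the fingers, y is the direction in which the jaws open and shut (so a half turn about z gives the same grasp; the last joint's range is limited). The gripper opens to 94 mm and grips with 3 to 60 N. Pads are 16 mm wide; open, the fingers measure 119 mm over their backs; the gripper's body (75 mm by 177 mm) begins 78 mm behind the grasp point.
Start: joints at [-1.278, 0.207, 1.542, -0, 1.393, -0.15], TCP at [246.879, -519.305, 205.447] pointing down, gripper open.
Joint ranges: [-2.73, 2.73], [-0.86, 2.22], [0.23, 2.46], [-1.11, 4.25], [0.08, 2.63], [-2.82, 2.82]. Speed limits (rad/s): [2.79, 2.79, 3.14, 3.14, 3.14, 3.14].

INTERFACE

Orientations are given as a rotation vector (axis times angle).
In Python, from workcell import arm gives the robot as it stands. The module is installed in compiled form; this text tells all that it offers.
- The arm moves only by the shell command python3 -m crank 'ROWS' [FORCE]. ROWS is JSON, a list of rows, each a list of 3 entries, a list of its own where there are three numbers: the gripper command: -1 is shut, 1 is fully open, values between are in proportion, then the shift along the world's x, y, z in m, then the turn about the world's z in degrees. A call has exactly 8 rows; each row is the pose to reach, as a shift and turn from the pose commanded when the call began; what a row does not reach only later rows make up. A row lasts 1/10 s, in which the tool goes at most 50 mm and 8.59 degrees, less where a joint would pass 70% of its speed; a pose out of reach is approached as far as the arm can. A call with a gripper value outside its range is refused whole. The fingers move at their own pace and stop on an object; FORCE is the grip in N (left out, the last holds). Time passes only in rows, so rows that repeat a pose let the fingers close, or fill a call up. It gives the time, the measured TCP pose, the force and the opening at its end, in the units of the state.
- arm.get_state(): the state, without advancing time (a new reading comes with each control period).
- arm.snapshot(name): name is "scene" or "top"; returns a dict with "img" (384x512x3 uint8, blue, green, red), "intrinsics" (3x3 intrinsics, pixels), "rvec" (rotation vector, rad) and "tvec" (3), from world to camera coordinates, as OpenCV has them. Camera axes: x right, y down, z forward; pixel columns grow to the right and rows downward; lengths in mm; the calibration is good to about 2 mm. A picture is of the moment at which its call begins. There is no depth.
- arm.finish_job(): hands the job in, once; it reports no verdict.
The state is a dict: "t": time; "joint_positions": joint angles; "qvel": joint speeds; "effort": joint torques, N m; "tool_pos": TCP position; "tcp_rot": TCP orientation; "force": force on the tool from outside, world axes, zero at the start; "wrist_torque": the same for the moment, N m; "opening": opening from 0.0 (shut) to 1.0 (fully open).
Only numpy, scipy, OpenCV 4.12 (cv2) and the standard library are available. Lean on these libraries where they do the work, as an engineer would, in place of code of your own. Each camera call takes 0.05 s, during which the arm holds its last target. There are 200 camera calls.

TASK

Get the round bar in the marking rest ready for stamping: turn it in the vee blocks until its ground flat faces straight up, and slide it along the vees until its end is against the end stop. Shut the keeper over the flat by squeezing the red release trigger in the lever's grip and swinging the lever fully down, let go, and leave everything else on the bench as it lies.

Things in the scene. Friction and masses are not known exactly. Their poses are not given: they have to be found in the camera images.
- rest: marking rest fixed to the bench: green plate 235x125x10 mm with two steel vee blocks and, at the +x end, a green end stop (face at x = 118 mm) and the lever's hinge. Origin on the bench under the middle of the gap between the blocks; x along the vees to the stop, z up. Each 90-degree vee block is 70 mm wide (y), 30 long, 82 high; centres at x = -50 and +50 mm
- vee_mid (a point): point on the seated bar's axis line half-way between the vee blocks, 80 mm above the bench (y = 0 of the rest); axes as the rest. Here is a 70 mm gap between the blocks (x from -35 to +35), clear down to the base plate 70 mm below, where the bar can be gripped from above or with the hand tilted to either side
- bar_mid (a point): centre of the loose dark steel bar, diameter 26, length 210 mm, 0.7-0.95 kg; x along it to the flatted end, z = outward normal of the flat. It starts in both vees, flatted end towards the stop but 8-18 mm short of it, flat 109-180 degrees away from up, either way round. It keeps the roll it is left at in the vees. Seated against the stop, it is 13 mm from vee_mid towards the stop
- bar_tip (a point): centre of the bar's flatted end face, 105 mm from its centre. The bright flat is ground on the last 30 mm of this end, 8 mm from the axis (5 mm deep), 20 mm wide; the rest of the bar is round. A yellow paint line runs along the bar exactly opposite the flat
- lever (a joint): keeper lever: 0 = raised, latched (start; 43 degrees above level), 0.75 rad = fully down, level, its foot 1.6 mm above the flat, so it shuts only over a flat that faces up. It is latched until the red trigger is squeezed 5 mm or more, and the trigger must stay in for the first 0.5 rad. Stiff hinge (0.5 N m): it stays where it is left, about 3 N at the grip moves it
- lever_hinge (a point): point on the lever's hinge axis, at x = 103, y = 50, z = 102 mm in the rest's frame; the axis runs along the rest's x. The lever reaches from here over the bar to the rest's -y side
- grip (a point): middle of the lever's grip and trigger together (black grip alone: 3.5 mm towards -x), 160 mm from the hinge; x along the rest's x, y along the lever to the hinge. Raised: y = -67, z = 211 mm in the rest's frame; down: y = -110, z = 102. Black grip: 78 mm along the lever, 22 thick (x), 24 high. Red trigger: 46 mm long, 7 mm proud on the +x side (29 mm over both); pinched along x it goes in 7 mm, 2 N rising to 5.5 N
- punch: bystander: square steel punch 140 mm long lying beside the rest, on its -y side
- heart_hook: bystander: forged heart-shaped hook lying on the rest's +y side
- s_hook: bystander: S-shaped hook lying on the rest's -y side
- hammer: bystander: hammer lying at the left of the bench
- brush: bystander: brush lying at the right of the bench
- chalk: bystander: flat stick of white marking stone 60 mm long, right side
- touchmark: bystander: upright steel stamp 95 mm high, left of the rest
Not all that is in view belongs to the job. What is shaped like the part that bears bar_mid but green or turquoise is not meant.

How it is judged (in metres and radians):
At the end, for the whole second after the job is handed in: The bar lies in both vees with its axis within 3 mm of its seated line, its flat within 0.17 rad (10 degrees) of straight up, its end within 3 mm of the end stop; the lever is within 0.03 rad of fully down; the bar is at rest (angle between bar_mid's own z axis and vertical below 0.17 rad and x of bar_tip in the frame of rest above 0.115 m and y of bar_mid in the frame of rest between -0.003 and 0.003 m and y of bar_tip in the frame of rest between -0.003 and 0.003 m and z of bar_mid in the frame of rest between 0.077 and 0.083 m and z of bar_tip in the frame of rest between 0.077 and 0.083 m and value of joint lever above 0.72 rad and linear speed of bar below 0.01 m/s); the robot touches nothing.
It fails at once if something else on the bench (punch, hooks, hammer, brush, marking stone, stamp) was shifted more than 30 mm (distance of any of heart_hook, s_hook, punch, hammer, brush, chalk, touchmark from where it was at the start of the episode above 0.03 m).
It also fails if it takes over 70 s, if anything falls off the work surface, if the arm or the gripper's body presses on something with over 40 N, if the wrist force passes 120 N, or if a joint passes its speed limit or range.

## Working session

There is one attempt and no reset: what is moved stays moved. The work goes in short steps, Python scripts to look and compute and a shell command to move; the robot and the scene stay as the last step left them, time stands still between calls to the robot, and variables do not carry over. Pictures are saved under pics/ and viewed, about 8 in all and at most 12, crops included, and the job is handed in when it is done.

```bash
mkdir -p pics; cat > h.py <<'E'
from workcell import arm
import cv2, numpy as np
def snap(n,name):
    s=arm.snapshot(n); cv2.imwrite('pics/'+name+'.png',s['img']); np.savez('pics/'+name+'.npz',K=s['intrinsics'],r=s['rvec'],t=s['tvec'],img=s['img']); return s
def load(name): return np.load('pics/'+name+'.npz')
def proj(c,P): return cv2.projectPoints(np.array(P,float).reshape(-1,1,3),c['r'],c['t'],c['K'],None)[0].reshape(-1,2)
def onz(c,uv,z):
    R=cv2.Rodrigues(c['r'])[0]; C=-R.T@c['t'].ravel(); d=R.T@np.linalg.inv(c['K'])@np.array([*uv,1.]); return C+d*(z-C[2])/d[2]
def tri(c1,u1,c2,u2):
    P=[c['K']@np.c_[cv2.Rodrigues(c['r'])[0],c['t'].ravel()] for c in (c1,c2)]
    X=cv2.triangulatePoints(P[0],P[1],np.array(u1,float),np.array(u2,float)).ravel(); return X[:3]/X[3]
E
python3 - <<'E'
from h import *
a=snap('scene','s0'); b=snap('top','t0')
cv2.imwrite('pics/s0b.png',cv2.resize(a['img'],(800,600),interpolation=3)); cv2.imwrite('pics/t0b.png',cv2.resize(b['img'],(800,600),interpolation=3))
for n in('s0','t0'):
    c=load(n);R=cv2.Rodrigues(c['r'])[0];print(n,(-R.T@c['t'].ravel()).round(),c['K'][0],R.round(2).tolist())
print(arm.get_state())
E
```

```text
s0 [1040.  666. 1021.] [438.36853248   0.         253.71300742] [[-0.81, 0.59, 0.0], [0.43, 0.59, -0.69], [-0.41, -0.55, -0.73]]
t0 [ 457.   -3. 1336.] [366.49756454   0.         259.39363757] [[-0.02, -1.0, -0.01], [-1.0, 0.02, -0.07], [0.07, 0.01, -1.0]]
{'t': 0.1, 'joint_positions': array([-1.27752512e+00,  2.07306204e-01,  1.54279061e+00, -5.58532990e-05,
        1.39350039e+00, -1.50477160e-01]), 'qvel': array([-0.0024445 , -0.00397852, -0.00302881, -0.00034527,  0.00153988,
       -0.00161157]), 'effort': array([-2.33566561e-04, -3.71863389e+01, -2.82291931e+01,  6.99267536e-02,
        3.11058643e-02, -4.65532150e-05]), 'tool_pos': array([ 246.63661163, -518.61800938,  204.43286591]), 'tcp_rot': array([-3.06263191e+00, -6.90909418e-01,  3.10545855e-04]), 'force': array([ 0.50932074, -0.01251869, -0.19494591]), 'wrist_torque': array([-0.00012316, -0.01758207, -0.05577708]), 'opening': 1.0018302883253853}
```

View pics/s0b.png

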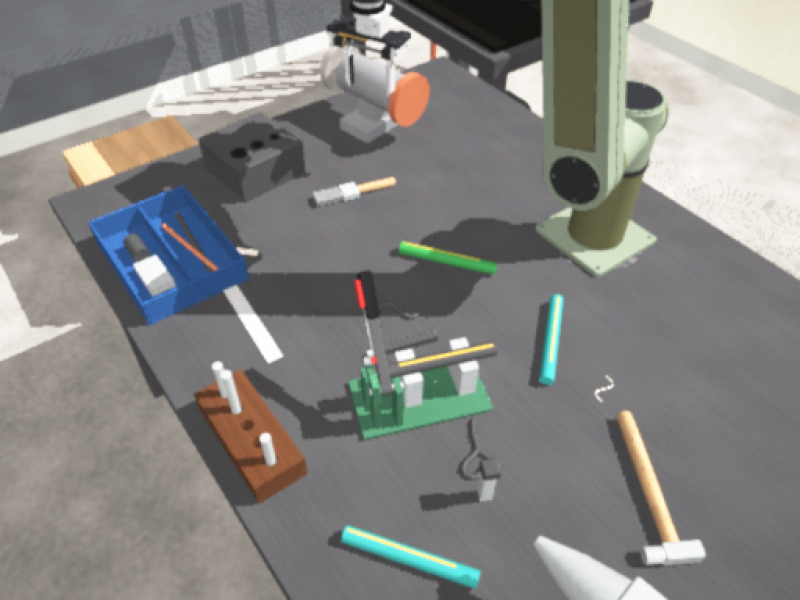

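View pics/t0b.png

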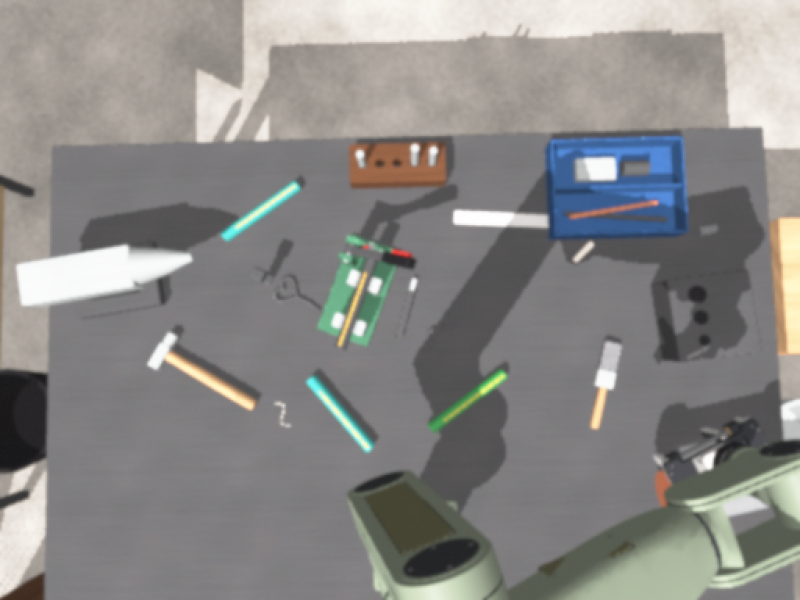

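The scene view has the rest at about (425,395) of 800x600 with the raised lever at (368,295). In the top view it is at (358,300), its x axis pointing away from the robot and a little right. The dark bar lies in the vees with its yellow line up. I'll take enlarged crops next.

```bash
python3 - <<'E'
from h import *
a=load('s0')['img'][165:285,215:325]; b=load('t0')['img'][145:225,195:275]
cv2.imwrite('pics/z.png',np.hstack([cv2.resize(a,None,fx=5,fy=5,interpolation=2)[:,:400*1] if 0 else cv2.resize(a,(440,480),interpolation=2)]))
cv2.imwrite('pics/z1.png',cv2.resize(a,(550,600),interpolation=2)); cv2.imwrite('pics/z2.png',cv2.resize(b,(600,600),interpolation=2))
E
```

```text
(no output)
```

View pics/z1.png

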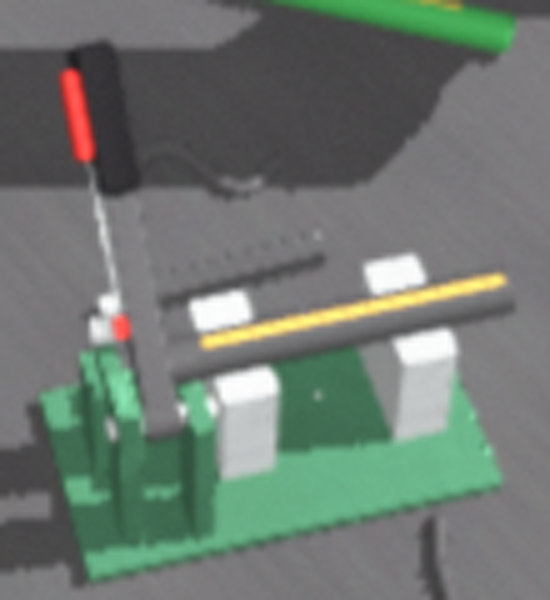

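View pics/z2.png

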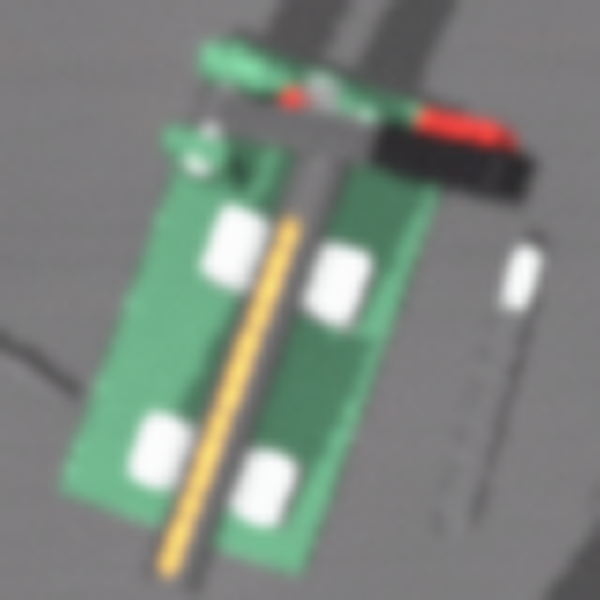

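```bash
cat > fit.py <<'E'
from h import *
from scipy.optimize import least_squares
s=load('s0');t=load('t0')
S=lambda u,v:(u/5+215-.4,v/5+165-.4)
T=lambda u,v:(u/7.5+195-.43,v/7.5+145-.43)
obs=[(t,T(286.5,266.5),(50,0,82)),(t,T(213,469),(-50,0,82)),(s,S(234,347),(50,0,82)),(s,S(410,309),(-50,0,82))]
def W(p,X): c,n=np.cos(p[2]),np.sin(p[2]); X=np.atleast_2d(X).astype(float); return np.c_[p[0]+c*X[:,0]-n*X[:,1],p[1]+n*X[:,0]+c*X[:,1],X[:,2]]
if __name__=='__main__':
    f=lambda p:np.concatenate([proj(c,W(p,X))[0]-u for c,u,X in obs])
    r=least_squares(f,[580,50,-.35]);p=r.x;print(p,np.rad2deg(p[2]),r.fun.round(2))
    np.save('rest.npy',p)
    # check plate corners, grip, and seek roll
    inv=lambda c,k:c
    for X in [(-117.5,62.5,10),(-117.5,-62.5,10),(-3.5+103,-67,211)]:
        u=proj(t,W(p,X))[0];v=proj(s,W(p,X))[0];print(X,(u-T(0,0))*7.5,(v-S(0,0))*5)
    # yellow roll: angle phi from up toward +y; line ends
    for roll in range(-70,71,10):
        a=np.deg2rad(roll);pts=[(x,13*np.sin(a),80+13*np.cos(a)) for x in(-80,0)]
        print(roll,((proj(t,W(p,pts))-T(0,0))*7.5).round().tolist(),((proj(s,W(p,pts))-S(0,0))*5).round().tolist())
E
python3 fit.py
```

```text
[ 5.48304081e+02  1.17193470e+02 -3.66310011e-01] -20.988017642055464 [-0.21  0.15 -0.33  0.54 -0.37 -0.02 -0.32  0.  ]
(-117.5, 62.5, 10) [ 57.49831837 566.43061755] [550.28914522 450.35410168]
(-117.5, -62.5, 10) [301.2447838  653.86012592] [472.51572207 281.68761282]
(99.5, -67, 211) [452.41141864 175.47092669] [107.2202012  111.33494606]
-70 [[213.0, 544.0], [272.0, 379.0]] [[453.0, 278.0], [314.0, 308.0]]
-60 [[210.0, 543.0], [270.0, 378.0]] [[454.0, 277.0], [315.0, 307.0]]
-50 [[207.0, 542.0], [267.0, 376.0]] [[455.0, 277.0], [316.0, 307.0]]
-40 [[203.0, 541.0], [263.0, 375.0]] [[456.0, 277.0], [317.0, 307.0]]
-30 [[199.0, 540.0], [259.0, 373.0]] [[458.0, 278.0], [318.0, 308.0]]
-20 [[195.0, 538.0], [255.0, 372.0]] [[459.0, 280.0], [319.0, 310.0]]
-10 [[190.0, 536.0], [250.0, 370.0]] [[461.0, 282.0], [321.0, 312.0]]
0 [[185.0, 535.0], [245.0, 368.0]] [[462.0, 285.0], [322.0, 315.0]]
10 [[181.0, 533.0], [241.0, 367.0]] [[463.0, 289.0], [323.0, 319.0]]
20 [[176.0, 531.0], [236.0, 365.0]] [[465.0, 292.0], [324.0, 322.0]]
30 [[172.0, 530.0], [232.0, 364.0]] [[466.0, 296.0], [325.0, 326.0]]
40 [[169.0, 529.0], [229.0, 363.0]] [[467.0, 300.0], [326.0, 331.0]]
50 [[166.0, 528.0], [226.0, 362.0]] [[468.0, 304.0], [327.0, 335.0]]
60 [[164.0, 527.0], [224.0, 361.0]] [[468.0, 308.0], [328.0, 339.0]]
70 [[162.0, 526.0], [222.0, 361.0]] [[468.0, 312.0], [328.0, 342.0]]
```

```bash
python3 -m crank '[[-1,[0.01,0.01,0.05],8],[-1,[0.03,0.06,0.09],16],[-1,[0.05,0.1,0.1],24],[-1,[0.07,0.15,0.1],32],[-1,[0.09,0.19,0.1],40],[-1,[0.11,0.23,0.1],48],[-1,[0.13,0.27,0.1],56],[-1,[0.149,0.31,0.1],64]]' 20
python3 -m crank '[[-1,[0.02,0.045,0],8.5],[-1,[0.04,0.09,0],17],[-1,[0.06,0.135,0],25.5],[-1,[0.08,0.18,0],34],[-1,[0.1,0.22,0],42.5],[-1,[0.12,0.26,0],51],[-1,[0.14,0.29,0],60],[-1,[0.149,0.317,-0.02],69]]'
python3 - <<'E'
from h import *
st=arm.get_state();R=cv2.Rodrigues(st['tcp_rot'])[0];print(st['t'],st['tool_pos'],np.rad2deg(np.arctan2(R[1,1],R[0,1])),R[:,2],st['joint_positions'],st['force'])
E
```

```text
t: 0.9
tool_pos: [396.2, -207.0, 305.2]
tcp_rot: [-2.226, -2.217, -0.0]
force: [0.6, -0.6, -0.0]
opening: 0.356
t: 1.7
tool_pos: [547.6, 109.8, 287.5]
tcp_rot: [0.597, 3.079, 0.002]
force: [0.5, -0.3, 0.7]
opening: 0.007
1.7 [547.56349794 109.80849574 287.54982278] 68.05195837951112 [ 5.84626899e-03  2.84785709e-04 -9.99982870e-01] [ 4.29229969e-02  1.15440319e-01  1.47780854e+00  3.36745572e-05
  1.54249065e+00 -1.14480208e+00] [ 0.48963828 -0.29924491  0.72147454]
```

```bash
python3 -m crank '[[-1,[-0.001,-0.001,-0.04],1],[-1,[-0.003,-0.002,-0.08],1],[-1,[-0.003,-0.002,-0.12],1],[-1,[-0.003,-0.002,-0.15],1],[-1,[-0.003,-0.002,-0.17],1],[-1,[-0.003,-0.002,-0.185],1],[-1,[-0.003,-0.002,-0.185],1],[-1,[-0.003,-0.002,-0.185],1]]'
python3 -m crank '[[-1,[0,0,-0.002],0],[-1,[0,0,-0.004],0],[-1,[0,0,-0.006],0],[-1,[0,0,-0.007],0],[-1,[0,0,-0.008],0],[-1,[0,0,-0.009],0],[-1,[0,0,-0.009],0],[-1,[0,0,-0.009],0]]'
python3 - <<'E'
from h import *
a=snap('scene','s1');b=snap('top','t1')
A=cv2.resize(a['img'][150:285,200:335],(600,600),interpolation=2);cv2.imwrite('pics/s1z.png',A)
E
```

```text
t: 2.5
tool_pos: [542.3, 105.7, 100.9]
tcp_rot: [0.583, 3.087, 0.0]
force: [0.1, 0.1, 0.5]
opening: 0.004
t: 3.3
tool_pos: [541.9, 105.7, 91.4]
tcp_rot: [-0.583, -3.087, 0.0]
force: [-0.6, -0.0, -0.6]
opening: 0.003
```

View pics/s1z.png

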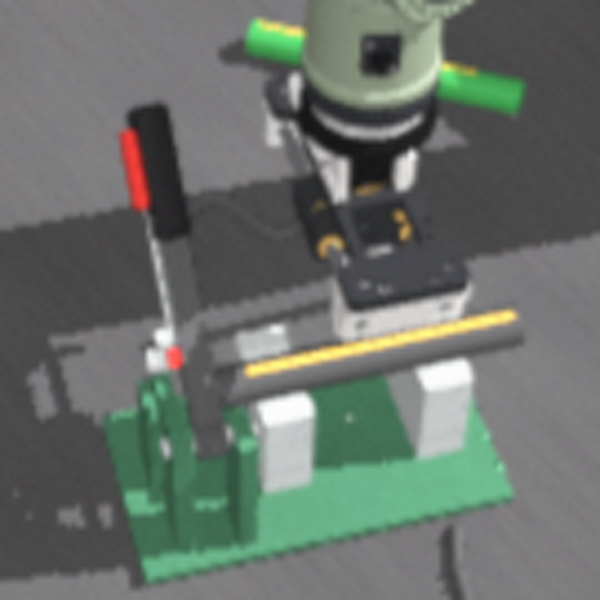

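```bash
python3 - <<'E'
from h import *
from fit import W
p=np.load('rest.npy');c=load('s1');t=load('t1')
st=arm.get_state();q=st['tool_pos'];R=cv2.Rodrigues(st['tcp_rot'])[0]
P=[q+R@np.array(o,float) for o in [(0,0,0),(8,12.5,0),(-8,12.5,0),(8,-12.5,0),(0,0,-97),(37,88,-97),(-37,88,-97),(37,-88,-97),(-37,-88,-97)]]
print(((proj(c,P)-[200,150])/135*600).round())
d=load('t1')['img'][145:225,195:275];cv2.imwrite('pics/t1z.png',cv2.resize(d,(600,600),interpolation=2))
E
```

```text
[[347. 330.]
 [366. 343.]
 [341. 348.]
 [354. 312.]
 [355. 224.]
 [467. 327.]
 [338. 354.]
 [370. 108.]
 [253. 130.]]
```

View pics/t1z.png

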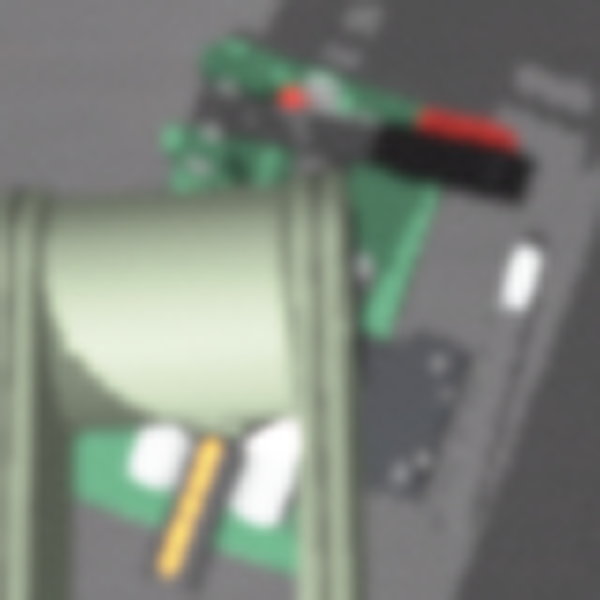

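```bash
python3 -m crank '[[-1,[0,0,0.005],0],[-1,[0.003,0.002,0.005],0],[-1,[0.003,0.002,0.003],0],[-1,[0.003,0.002,0.002],0],[-1,[0.003,0.002,0.001],0],[-1,[0.003,0.002,0],0],[-1,[0.003,0.002,-0.001],0],[-1,[0.003,0.002,-0.001],0]]'
python3 -m crank '[[-1,[0,0,-0.0003],0],[-1,[0,0,-0.0006],0],[-1,[0,0,-0.0009],0],[-1,[0,0,-0.0012],0],[-1,[0,0,-0.0015],0],[-1,[0,0,-0.0015],0],[-1,[0,0,-0.0015],0],[-1,[0,0,-0.0015],0]]'
```

```text
t: 4.2
tool_pos: [544.8, 107.7, 91.1]
tcp_rot: [-0.583, -3.087, 0.0]
force: [-2.3, 0.4, 5.1]
opening: 0.006
t: 5.0
tool_pos: [544.9, 107.7, 90.9]
tcp_rot: [-0.582, -3.087, 0.0]
force: [-4.6, -0.4, 11.8]
opening: 0.004
```

```bash
python3 -m crank '[[-1,[0,0,-0.001],0],[-1,[0.0011,0.0028,-0.001],0],[-1,[0.0021,0.0056,-0.001],0],[-1,[0.0032,0.0084,-0.001],0],[-1,[0.0043,0.0112,-0.001],0],[-1,[0.0054,0.014,-0.001],0],[-1,[0.0064,0.0168,-0.001],0],[-1,[0.0072,0.0187,-0.001],0]]'
python3 - <<'E'
from h import *
a=snap('scene','s2')
A=cv2.resize(a['img'][195:275,235:335],(800,640),interpolation=2)[:600];cv2.imwrite('pics/s2z.png',A)
E
```

```text
t: 5.8
tool_pos: [548.5, 115.8, 95.2]
tcp_rot: [-0.578, -3.081, 0.036]
force: [-27.8, -28.3, 53.8]
opening: 0.004
```

View pics/s2z.png

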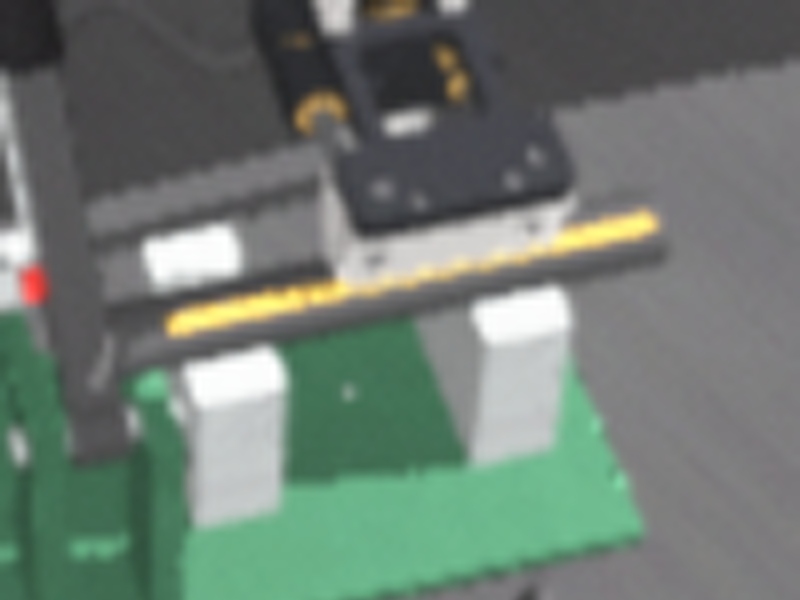

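```bash
python3 -m crank '[[-1,[0,0,0.006],0],[-1,[0,0,0.014],0],[-1,[-0.0054,-0.014,0.014],0],[-1,[-0.0054,-0.014,0.014],0],[-1,[-0.0054,-0.014,0.011],0],[-1,[-0.0054,-0.014,0.008],0],[-1,[-0.0054,-0.014,0.007],0],[-1,[-0.0054,-0.014,0.006],0]]'
python3 -m crank '[[-1,[0,0,-0.0003],0],[-1,[0,0,-0.0006],0],[-1,[0,0,-0.0009],0],[-1,[0,0,-0.0012],0],[-1,[0,0,-0.0015],0],[-1,[0,0,-0.0015],0],[-1,[0,0,-0.0015],0],[-1,[0,0,-0.0015],0]]'
```

```text
t: 6.65
tool_pos: [546.3, 112.7, 93.2]
tcp_rot: [-0.582, -3.086, 0.0]
force: [0.3, 0.1, 1.3]
opening: 0.005
t: 7.45
tool_pos: [546.9, 112.5, 92.9]
tcp_rot: [0.583, 3.087, 0.0]
force: [-1.4, 0.0, 4.4]
opening: 0.003
```

```bash
python3 -m crank '[[-1,[0,0,-0.001],0],[-1,[0,0,-0.002],0],[-1,[0.0007,0.0019,-0.002],0],[-1,[0.0014,0.0037,-0.002],0],[-1,[0.0021,0.0056,-0.002],0],[-1,[0.0028,0.0075,-0.002],0],[-1,[0.0036,0.0094,-0.002],0],[-1,[0.0036,0.0094,-0.002],0]]'
cat > roll.py <<'E'
import sys
from fit import *
p=np.load('rest.npy')
def yel(n,view='scene'):
    s=snap(view,n);c=load(n);hsv=cv2.cvtColor(s['img'],cv2.COLOR_BGR2HSV)
    m=cv2.inRange(hsv,(15,100,90),(35,255,255))
    q=proj(c,W(p,[(x,y,80) for x in(-120,100) for y in(-16,16)])).astype(np.float32)
    r=np.zeros_like(m);cv2.fillConvexPoly(r,cv2.convexHull(q).astype(int),255);m&=r
    v,u=np.nonzero(m)
    if len(u)<8: print('no yellow',len(u));return
    best=[]
    U=np.c_[u,v].astype(float);
    for a in range(-110,111,2):
        k=np.deg2rad(a);P=proj(c,W(p,[(x,13*np.sin(k),80+13*np.cos(k)) for x in(-100,70)]))
        d=P[1]-P[0];nrm=np.array([-d[1],d[0]])/np.hypot(*d);best.append((abs(np.mean((U-P[0])@nrm)),a))
    print(view,'npix',len(u),sorted(best)[:4],'ends',U[U[:,0].argmin()],U[U[:,0].argmax()])
yel(sys.argv[1]+'s');yel(sys.argv[1]+'t','top')
E
python3 roll.py r1
```

```text
t: 8.25
tool_pos: [549.0, 117.3, 94.8]
tcp_rot: [-0.58, -3.085, 0.015]
force: [-15.0, -11.9, 28.8]
opening: 0.005
scene npix 92 [(np.float64(0.0653149810453905), 18), (np.float64(0.09687649672579655), 20), (np.float64(0.2255827521646188), 16), (np.float64(0.26078874913254213), 22)] ends [255. 234.] [315. 221.]
top npix 42 [(np.float64(0.032519803774972725), 36), (np.float64(0.06716042908916779), 34), (np.float64(0.1289679738446552), 38), (np.float64(0.1699503185298858), 32)] ends [215. 218.] [222. 203.]
```

```bash
python3 -m crank '[[-1,[0,0,0.015],0],[-1,[0,0,0.04],0],[0.064,[0,0,0.05],0],[0.064,[-0.002,-0.005,0.05],0],[0.064,[-0.004,-0.0093,0.05],0],[0.064,[-0.004,-0.0093,0.05],0],[0.064,[-0.004,-0.0093,0.05],0],[0.064,[-0.004,-0.0093,0.05],0]]' 60
python3 roll.py r2
python3 - <<'E'
from h import *
p=np.load('rest.npy');q=arm.get_state();d=q['tool_pos'][:2]-p[:2];c,s=np.cos(p[2]),np.sin(p[2]);print(c*d[0]+s*d[1],-s*d[0]+c*d[1],q['tool_pos'],q['opening'],q['force'])
E
```

```text
t: 9.15
tool_pos: [545.7, 112.4, 139.5]
tcp_rot: [-0.583, -3.086, 0.0]
force: [0.2, 0.5, -0.1]
opening: 0.48
scene npix 167 [(np.float64(0.02856135490004902), -110), (np.float64(0.04783597602820087), 2), (np.float64(0.09313157137715379), 4), (np.float64(0.10836277615540116), -108)] ends [255. 232.] [315. 220.]
top npix 47 [(np.float64(0.04501521806803215), 10), (np.float64(0.0841983892317584), 8), (np.float64(0.17286073653150866), 12), (np.float64(0.21461808967192011), 6)] ends [217. 217.] [224. 204.]
-0.42785832553672654 -5.146398957588506 [546.06130867 112.54175421 139.94101378] 0.5248826870363922 [-0.05400628 -0.78028352  0.00235984]
```

```bash
python3 -m crank '[[0.064,[0,0,-0.02],0],[0.064,[0,0,-0.04],0],[0.064,[0,0,-0.055],0],[0.064,[0,0,-0.06],0],[0.064,[-0.0009,-0.0023,-0.062],0],[0.064,[-0.0018,-0.0047,-0.062],0],[0.064,[-0.0024,-0.0061,-0.062],0],[0.064,[-0.0024,-0.0061,-0.062],0]]'
python3 -m crank '[[0.064,[0,-0.0002,0],0],[0.064,[-0.0001,-0.0005,0],0],[0.064,[-0.0003,-0.0009,0],0],[0.064,[-0.0004,-0.0011,0],0],[0.064,[-0.0005,-0.0014,0],0],[0.064,[-0.0005,-0.0014,0],0],[0.064,[-0.0005,-0.0014,0],0],[0.064,[-0.0005,-0.0014,0],0]]'
```

```text
t: 10.05
tool_pos: [544.5, 106.2, 79.4]
tcp_rot: [0.583, 3.085, 0.001]
force: [0.7, 0.3, 0.1]
opening: 0.532
t: 10.85
tool_pos: [543.6, 105.4, 78.6]
tcp_rot: [0.583, 3.087, 0.001]
force: [0.3, 0.8, 0.9]
opening: 0.532
```

```bash
python3 -m crank '[[0.064,[-0.0003,-0.0007,-0.0005],0],[0.064,[-0.0006,-0.0015,-0.001],0],[0.064,[-0.0009,-0.0022,-0.003],0],[0.064,[-0.0011,-0.003,-0.005],0],[0.064,[-0.0014,-0.0037,-0.007],0],[0.064,[-0.0014,-0.0037,-0.009],0],[0.064,[-0.0014,-0.0037,-0.011],0],[0.064,[-0.0014,-0.0037,-0.013],0]]'
python3 roll.py r3
```

```text
t: 11.65
tool_pos: [546.2, 104.3, 68.5]
tcp_rot: [0.582, 3.079, 0.011]
force: [2.7, 9.9, 7.4]
opening: 0.536
scene npix 87 [(np.float64(0.015277498060487645), -110), (np.float64(0.061223075899162455), 2), (np.float64(0.07993497446752602), 4), (np.float64(0.1218316716790472), -108)] ends [255. 232.] [315. 220.]
top npix 48 [(np.float64(0.05913493796740523), 10), (np.float64(0.07007458908678006), 8), (np.float64(0.18697641938014267), 12), (np.float64(0.20049017120207532), 6)] ends [217. 217.] [224. 203.]
```

```bash
python3 -m crank '[[0.064,[-0.0004,-0.0009,-0.001],0],[0.064,[-0.0007,-0.0019,-0.002],0],[0.064,[-0.0011,-0.0028,-0.003],0],[0.064,[-0.0014,-0.0037,-0.005],0],[0.064,[-0.0014,-0.0037,-0.007],0],[0.064,[-0.0014,-0.0037,-0.009],0],[0.064,[-0.0014,-0.0037,-0.011],0],[0.064,[-0.0014,-0.0037,-0.013],0]]'
python3 roll.py r4
```

```text
t: 12.55
tool_pos: [548.5, 103.4, 58.3]
tcp_rot: [0.582, 3.071, 0.021]
force: [5.5, 16.7, 14.0]
opening: 0.533
scene npix 86 [(np.float64(0.027072668696071688), -110), (np.float64(0.04940077001256708), 2), (np.float64(0.0917072106658795), 4), (np.float64(0.1099878675384728), -108)] ends [255. 232.] [315. 220.]
top npix 50 [(np.float64(0.022455661140575085), 10), (np.float64(0.10674622903562246), 8), (np.float64(0.1502895865486803), 12), (np.float64(0.23715410297349274), 6)] ends [217. 217.] [224. 203.]
```

```bash
python3 -m crank '[[0.064,[-0.0009,-0.0023,-0.001],0],[0.064,[-0.0018,-0.0047,-0.003],0],[0.064,[-0.0027,-0.007,-0.005],0],[0.064,[-0.0036,-0.0094,-0.007],0],[0.064,[-0.0036,-0.0094,-0.009],0],[0.064,[-0.0036,-0.0094,-0.011],0],[0.064,[-0.0036,-0.0094,-0.013],0],[0.064,[-0.0036,-0.0094,-0.015],0]]'
python3 roll.py r5
```

```text
t: 13.45
tool_pos: [553.7, 101.7, 50.1]
tcp_rot: [0.582, 3.055, 0.047]
force: [9.9, 37.8, 26.8]
opening: 0.536
scene npix 89 [(np.float64(9.732004357066018e-05), 4), (np.float64(0.06447786526125365), -110), (np.float64(0.14088107504847192), 2), (np.float64(0.14432099953402872), 6)] ends [255. 233.] [315. 220.]
top npix 50 [(np.float64(0.0390945977318564), 10), (np.float64(0.09011555853243719), 8), (np.float64(0.1669367017012478), 12), (np.float64(0.22053177572219337), 6)] ends [217. 217.] [224. 203.]
```

```bash
python3 -m crank '[[0.064,[0.004,0.01,0.004],0],[0.064,[0.008,0.02,0.012],0],[0.064,[0.0111,0.0286,0.0234],0],[0.064,[0.0111,0.0286,0.0234],0],[0.064,[0.0111,0.0286,0.0234],0],[0.064,[0.0111,0.0286,0.0234],0],[0.064,[0.0111,0.0286,0.0234],0],[0.064,[0.0111,0.0286,0.0234],0]]'
cat > st.py <<'E'
from h import *
p=np.load('rest.npy');q=arm.get_state();d=q['tool_pos'][:2]-p[:2];c,s=np.cos(p[2]),np.sin(p[2]);f=q['force']
print('t',q['t'],'rest x %.1f y %.1f z %.1f'%(c*d[0]+s*d[1],-s*d[0]+c*d[1],q['tool_pos'][2]),'open mm %.1f'%(q['opening']*94),'F rest',np.round([c*f[0]+s*f[1],-s*f[0]+c*f[1],f[2]],1))
E
python3 st.py; python3 roll.py r6
```

```text
t: 14.35
tool_pos: [547.5, 116.2, 60.2]
tcp_rot: [-0.584, -3.085, 0.001]
force: [0.3, -0.3, -0.6]
opening: 0.531
t 14.35 rest x -0.4 y -1.2 z 60.2 open mm 49.9 F rest [ 0.4 -0.1 -0.6]
scene npix 95 [(np.float64(0.03085409839840102), -110), (np.float64(0.04570651283282536), 2), (np.float64(0.0955623176596196), 4), (np.float64(0.1063626739504371), -108)] ends [255. 232.] [315. 220.]
top npix 52 [(np.float64(0.0323240341979701), 10), (np.float64(0.0955249206343978), 12), (np.float64(0.16154111460645126), 8), (np.float64(0.22184559014022182), 14)] ends [216. 219.] [224. 204.]
```

Dragging does not turn the bar, because friction in the vees is high. Instead I'll grip the bar and let it roll down a vee face in steps. First I grip and read how it centres.

```bash
python3 -m crank '[[-1,[0,0.001,0],0],[-1,[0,0.001,0],0],[-1,[0,0.001,0],0],[-1,[0,0.001,0],0],[-1,[0,0.001,0],0],[-1,[0,0.001,0],0],[-1,[0,0.001,0],0],[-1,[0,0.001,0],0]]' 30; python3 st.py
python3 -m crank '[[-1,[0,0,0.002],0],[-1,[0,0,0.006],0],[-1,[0,0,0.01],0],[-1,[0,0,0.014],0],[-1,[0,0,0.018],0],[-1,[0,0,0.02],0],[-1,[0,0,0.02],0],[-1,[0,0,0.02],0]]' 30; python3 st.py;python3 roll.py r7
```

```text
t: 15.25
tool_pos: [547.7, 116.8, 60.9]
tcp_rot: [-0.582, -3.086, 0.003]
force: [-3.3, -5.0, 1.7]
opening: 0.265
t 15.25 rest x -0.4 y -0.6 z 60.9 open mm 24.9 F rest [-1.3 -5.8  1.7]
t: 16.05
tool_pos: [548.1, 117.8, 80.9]
tcp_rot: [0.583, 3.087, 0.0]
force: [-0.3, 0.3, -6.6]
opening: 0.266
t 16.05 rest x -0.4 y 0.5 z 80.9 open mm 25.0 F rest [-0.4  0.2 -6.6]
scene npix 13 [(np.float64(0.8096087308622419), -54), (np.float64(0.810103633853469), -52), (np.float64(0.8149774279737796), -56), (np.float64(0.8164683818385444), -50)] ends [258. 229.] [312. 218.]
top npix 52 [(np.float64(0.010090544515568126), 28), (np.float64(0.1012510381396463), 26), (np.float64(0.11871392775186931), 30), (np.float64(0.21517285071639708), 24)] ends [215. 219.] [223. 204.]
```

```bash
python3 -m crank '[[-1,[-0.0018,-0.005,0],0],[-1,[-0.0037,-0.0097,0],0],[-1,[-0.0037,-0.0097,-0.003],0],[-1,[-0.0037,-0.0097,-0.006],0],[-1,[-0.0037,-0.0097,-0.008],0],[-1,[-0.0037,-0.0097,-0.009],0],[-1,[-0.0037,-0.0097,-0.0098],0],[-1,[-0.0037,-0.0097,-0.0098],0]]' 30; python3 st.py
python3 -m crank '[[-1,[0,0,-0.0003],0],[-1,[0,0,-0.0006],0],[-1,[0,0,-0.0009],0],[-1,[0,0,-0.0012],0],[-1,[0,0,-0.0015],0],[-1,[0,0,-0.0015],0],[-1,[0,0,-0.0015],0],[-1,[0,0,-0.0015],0]]' 30; python3 st.py
```

```text
t: 16.95
tool_pos: [544.3, 108.2, 70.9]
tcp_rot: [-0.583, -3.087, 0.0]
force: [-0.1, -0.1, -7.9]
opening: 0.269
t 16.95 rest x -0.5 y -9.8 z 70.9 open mm 25.3 F rest [-0.1 -0.2 -7.9]
t: 17.75
tool_pos: [544.7, 108.3, 69.9]
tcp_rot: [0.583, 3.086, 0.001]
force: [0.7, 2.6, -3.3]
opening: 0.268
t 17.75 rest x -0.2 y -9.6 z 69.9 open mm 25.2 F rest [-0.3  2.7 -3.3]
```

```bash
python3 -m crank '[[0.6,[0,0,0],0],[0.6,[0,0,0],0],[0.6,[0,0,0],0],[0.6,[0,0,0],0],[0.6,[0,0,0],0],[0.6,[0,0,0],0],[0.6,[0,0,0],0],[0.6,[0,0,0],0]]' 30; python3 st.py; python3 roll.py r8
python3 - <<'E'
from h import *
a=load('r8s')['img']
cv2.imwrite('pics/r8z.png',cv2.resize(a[195:275,235:335],(800,640),interpolation=2)[:600])
E
```

```text
t: 18.55
tool_pos: [544.4, 108.0, 69.6]
tcp_rot: [-0.583, -3.087, 0.0]
force: [-0.3, -0.2, 0.8]
opening: 0.799
t 18.55 rest x -0.4 y -10.0 z 69.6 open mm 75.1 F rest [-0.2 -0.3  0.8]
scene npix 103 [(np.float64(0.025259199944096998), 64), (np.float64(0.1259268492784986), 62), (np.float64(0.1736083818395451), 66), (np.float64(0.2797608893527617), 60)] ends [256. 237.] [316. 225.]
no yellow 0
```

View pics/r8z.png

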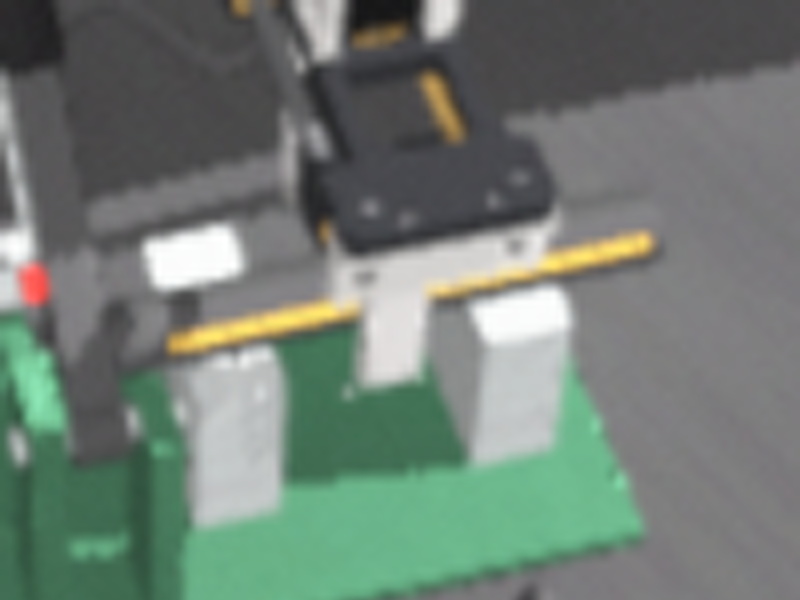

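```bash
python3 -m crank '[[0.6,[0.0034,0.0088,-0.004],0],[0.6,[0.0034,0.0088,-0.0087],0],[-1,[0.0034,0.0088,-0.0087],0],[-1,[0.0034,0.0088,-0.0087],0],[-1,[0.0034,0.0088,-0.0087],0],[-1,[0.0034,0.0088,-0.0087],0],[-1,[0.0034,0.0088,-0.0087],0],[-1,[0.0034,0.0088,-0.0087],0]]' 30; 
python3 -m crank '[[-1,[0,0,0],0],[-1,[0,0,0],0],[-1,[0,0,0.005],0],[-1,[0,0,0.01],0],[-1,[0,0,0.015],0],[-1,[0,0,0.02],0],[-1,[0,0,0.02],0],[-1,[0,0,0.02],0]]' 30; python3 st.py
```

```text
t: 19.45
tool_pos: [547.9, 116.8, 61.0]
tcp_rot: [0.583, 3.087, 0.0]
force: [-0.2, 0.1, -1.1]
opening: 0.329
t: 20.25
tool_pos: [547.8, 116.9, 81.0]
tcp_rot: [0.583, 3.087, 0.0]
force: [-0.8, 0.3, -6.8]
opening: 0.269
t 20.25 rest x -0.3 y -0.4 z 81.0 open mm 25.3 F rest [-0.8 -0.  -6.8]
```

Now I shift 9.4 mm to the -y side, lower to contact and release.

```bash
python3 -m crank '[[-1,[-0.0017,-0.0045,0],0],[-1,[-0.0034,-0.0088,0],0],[-1,[-0.0034,-0.0088,-0.003],0],[-1,[-0.0034,-0.0088,-0.006],0],[-1,[-0.0034,-0.0088,-0.009],0],[-1,[-0.0034,-0.0088,-0.0105],0],[-1,[-0.0034,-0.0088,-0.0113],0],[-1,[-0.0034,-0.0088,-0.0113],0]]' 30; python3 st.py
python3 -m crank '[[0.6,[0,0,0],0],[0.6,[0,0,0],0],[0.6,[0,0,0],0],[0.6,[0,0,0],0],[0.6,[0,0,0],0],[0.6,[0,0,0],0],[0.6,[0,0,0],0],[0.6,[0,0,0],0]]' 30; python3 st.py; python3 roll.py r9
python3 - <<'E'
from h import *
a=load('r9s')['img']
cv2.imwrite('pics/r9z.png',cv2.resize(a[195:275,235:335],(800,640),interpolation=2)[:600])
E
```

```text
t: 21.05
tool_pos: [544.6, 108.5, 69.7]
tcp_rot: [0.583, 3.087, 0.001]
force: [-0.1, 1.4, -4.6]
opening: 0.271
t 21.05 rest x -0.3 y -9.4 z 69.7 open mm 25.5 F rest [-0.6  1.3 -4.6]
t: 21.85
tool_pos: [544.4, 108.0, 69.6]
tcp_rot: [-0.583, -3.087, 0.0]
force: [1.3, 0.5, -0.8]
opening: 0.8
t 21.85 rest x -0.4 y -10.0 z 69.6 open mm 75.2 F rest [ 1.   0.9 -0.8]
scene npix 9 [(np.float64(0.02975286140723418), 98), (np.float64(0.04606251293088822), 100), (np.float64(0.11085244454628691), 96), (np.float64(0.1165048764633021), 102)] ends [269. 237.] [315. 227.]
no yellow 0
```

View pics/r9z.png

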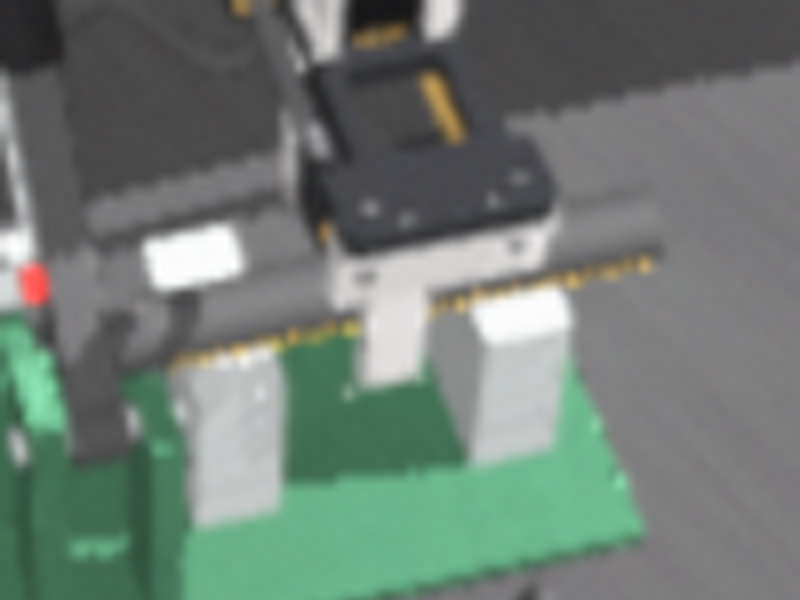

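```bash
python3 -m crank '[[0.6,[0.0034,0.0088,-0.004],0],[0.6,[0.0034,0.0088,-0.0087],0],[-1,[0.0034,0.0088,-0.0087],0],[-1,[0.0034,0.0088,-0.0087],0],[-1,[0.0034,0.0088,-0.0087],0],[-1,[0.0034,0.0088,-0.0087],0],[-1,[0.0034,0.0088,-0.0087],0],[-1,[0.0034,0.0088,-0.0087],0]]' 30; 
python3 -m crank '[[-1,[0,0,0],0],[-1,[0,0,0],0],[-1,[0,0,0.005],0],[-1,[0,0,0.01],0],[-1,[0,0,0.015],0],[-1,[0,0,0.02],0],[-1,[0,0,0.02],0],[-1,[0,0,0.02],0]]' 30; python3 st.py
python3 -m crank '[[-1,[-0.0017,-0.0045,0],0],[-1,[-0.0034,-0.0088,0],0],[-1,[-0.0034,-0.0088,-0.003],0],[-1,[-0.0034,-0.0088,-0.006],0],[-1,[-0.0034,-0.0088,-0.009],0],[-1,[-0.0034,-0.0088,-0.0105],0],[-1,[-0.0034,-0.0088,-0.0113],0],[-1,[-0.0034,-0.0088,-0.0113],0]]' 30; python3 st.py
python3 -m crank '[[0.6,[0,0,0],0],[0.6,[0,0,0],0],[0.6,[0,0,0],0],[0.6,[0,0,0],0],[0.6,[0,0,0],0],[0.6,[0,0,0],0],[0.6,[0,0,0],0],[0.6,[0,0,0],0]]' 30; python3 st.py
```

```text
t: 22.75
tool_pos: [547.9, 116.8, 61.0]
tcp_rot: [0.583, 3.087, 0.0]
force: [-0.6, 0.6, 0.2]
opening: 0.323
t: 23.55
tool_pos: [547.8, 116.9, 81.0]
tcp_rot: [0.583, 3.087, 0.0]
force: [0.1, 0.7, -7.2]
opening: 0.27
t 23.55 rest x -0.3 y -0.4 z 81.0 open mm 25.4 F rest [-0.1  0.7 -7.2]
t: 24.35
tool_pos: [544.7, 108.5, 69.7]
tcp_rot: [0.583, 3.087, 0.001]
force: [1.1, 0.8, -5.1]
opening: 0.27
t 24.35 rest x -0.3 y -9.4 z 69.7 open mm 25.4 F rest [ 0.7  1.2 -5.1]
t: 25.15
tool_pos: [544.3, 108.0, 69.6]
tcp_rot: [-0.583, -3.087, 0.0]
force: [0.5, -0.2, 0.2]
opening: 0.8
t 25.15 rest x -0.4 y -10.0 z 69.6 open mm 75.2 F rest [0.6 0.  0.2]
```

```bash
python3 -m crank '[[0.6,[0.0034,0.0088,-0.004],0],[0.6,[0.0034,0.0088,-0.0087],0],[-1,[0.0034,0.0088,-0.0087],0],[-1,[0.0034,0.0088,-0.0087],0],[-1,[0.0034,0.0088,-0.0087],0],[-1,[0.0034,0.0088,-0.0087],0],[-1,[0.0034,0.0088,-0.0087],0],[-1,[0.0034,0.0088,-0.0087],0]]' 30; 
python3 -m crank '[[-1,[0,0,0],0],[-1,[0,0,0],0],[-1,[0.0014,-0.0005,0],0],[-1,[0.0028,-0.0011,0],0],[-1,[0.0042,-0.0016,0],0],[-1,[0.0056,-0.0021,0],0],[-1,[0.0065,-0.0025,0],0],[-1,[0.0065,-0.0025,0],0]]' 30; python3 st.py
python3 - <<'E'
from h import *
a=snap('scene','u1')['img'];b=snap('top','u1t')['img']
cv2.imwrite('pics/u1z.png',np.hstack([cv2.resize(a[205:265,225:285],(400,400),interpolation=2),cv2.resize(b[145:200,210:265],(400,400),interpolation=2)]))
E
```

```text
t: 25.95
tool_pos: [547.9, 116.8, 61.0]
tcp_rot: [0.583, 3.087, 0.0]
force: [0.2, -0.2, 1.0]
opening: 0.327
t: 26.75
tool_pos: [547.8, 116.6, 60.8]
tcp_rot: [-0.58, -3.073, -0.001]
force: [-15.0, 5.2, 15.3]
opening: 0.266
t 26.75 rest x -0.2 y -0.7 z 60.8 open mm 25.0 F rest [-15.9  -0.5  15.3]
```

View pics/u1z.png

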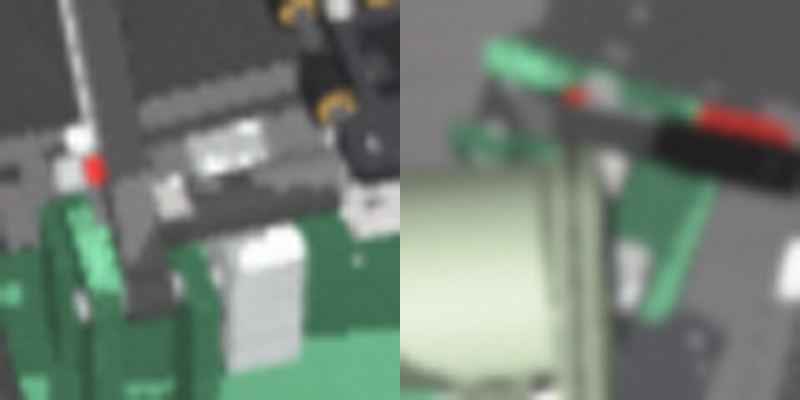

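```bash
python3 -m crank '[[-1,[-0.0065,0.0025,0],0],[-1,[-0.0065,0.0025,0.001],0],[-1,[-0.0065,0.0025,0.002],0],[-1,[-0.0045,0.0017,0.002],0],[-1,[-0.0025,0.001,0.002],0],[-1,[-0.0005,0.0002,0.002],0],[-1,[0,0,0.002],0],[-1,[0,0,0.002],0]]' 30; python3 st.py
python3 -m crank '[[-1,[0.0009,-0.0004,0],0],[-1,[0.0019,-0.0007,0],0],[-1,[0.0028,-0.0011,0],0],[-1,[0.0037,-0.0014,0],0],[-1,[0.0047,-0.0018,0],0],[-1,[0.0056,-0.0022,0],0],[-1,[0.0056,-0.0022,0],0],[-1,[0.0056,-0.0022,0],0]]'; python3 st.py
```

```text
t: 27.65
tool_pos: [554.4, 114.3, 62.7]
tcp_rot: [-0.583, -3.087, 0.0]
force: [0.0, 0.2, -6.9]
opening: 0.269
t 27.65 rest x 6.8 y -0.5 z 62.7 open mm 25.2 F rest [-0.   0.2 -6.9]
t: 28.45
tool_pos: [559.9, 112.2, 62.8]
tcp_rot: [-0.583, -3.087, -0.0]
force: [0.7, 0.2, -6.7]
opening: 0.269
t 28.45 rest x 12.6 y -0.5 z 62.8 open mm 25.2 F rest [ 0.6  0.4 -6.7]
```

```bash
python3 -m crank '[[-1,[0.0005,-0.0002,0],0],[-1,[0.0009,-0.0004,0],0],[-1,[0.0014,-0.0005,0],0],[-1,[0.0019,-0.0007,0],0],[-1,[0.0023,-0.0009,0],0],[-1,[0.0028,-0.0011,0],0],[-1,[0.0028,-0.0011,0],0],[-1,[0.0028,-0.0011,0],0]]'; python3 st.py
```

```text
t: 29.25
tool_pos: [560.9, 111.7, 62.1]
tcp_rot: [-0.582, -3.083, 0.0]
force: [-4.6, 2.3, -6.0]
opening: 0.271
t 29.25 rest x 13.7 y -0.7 z 62.1 open mm 25.5 F rest [-5.1  0.5 -6. ]
```

```bash
python3 -m crank '[[-1,[0,0,-0.0005],0],[-1,[0,0,-0.001],0],[-1,[0,0,-0.0015],0],[-1,[0,0,-0.002],0],[-1,[0,0,-0.002],0],[-1,[0,0,-0.002],0],[-1,[0,0,-0.002],0],[-1,[0,0,-0.002],0]]'; python3 st.py
python3 -m crank '[[0,[0,0,-0.0005],0],[0,[0,0,-0.0005],0],[0.2,[0,0,-0.0005],0],[0.2,[0,0,0],0],[0.2,[0,0,0.02],0],[0.2,[0,0,0.06],0],[0.2,[0,0,0.1],0],[0.2,[0,0,0.14],0]]'; python3 st.py
```

```text
t: 30.05
tool_pos: [560.9, 111.7, 61.6]
tcp_rot: [-0.582, -3.083, 0.0]
force: [-7.4, 1.9, 2.8]
opening: 0.269
t 30.05 rest x 13.8 y -0.6 z 61.6 open mm 25.3 F rest [-7.5 -0.9  2.8]
t: 30.85
tool_pos: [562.9, 110.9, 202.6]
tcp_rot: [0.583, 3.086, 0.0]
force: [-0.4, 0.1, -0.8]
opening: 0.6
t 30.85 rest x 15.9 y -0.6 z 202.6 open mm 56.4 F rest [-0.4 -0.1 -0.8]
```

```bash
python3 -m crank '[[1,[0,0,0.05],-5],[1,[0,0,0.1],-13],[1,[0.01,-0.02,0.1],-21],[1,[0.02,-0.04,0.1],-29],[1,[0.03,-0.06,0.1],-37],[1,[0.04,-0.08,0.1],-45],[1,[0.054,-0.092,0.1],-53],[1,[0.054,-0.092,0.1],-61]]'
python3 -m crank '[[1,[0,0,0],-8],[1,[0,0,0],-16],[1,[0,0,0],-24],[1,[0,0,0],-29],[1,[0,0,0],-29],[1,[0,0,0],-29],[1,[0,0,0],-29],[1,[0,0,0],-29]]'; python3 st.py
python3 - <<'E'
from h import *
from fit import *
p=np.load('rest.npy');X=tri(t,T(455,165),s,S(106,117));d=X[:2]-p[:2];c,n=np.cos(p[2]),np.sin(p[2]);print('grip rest',c*d[0]+n*d[1],-n*d[0]+c*d[1],X[2])
a=snap('scene','v1')['img']
cv2.imwrite('pics/v1z.png',cv2.resize(a[170:270,225:325],(600,600),interpolation=2))
R=cv2.Rodrigues(arm.get_state()['tcp_rot'])[0];print(np.rad2deg(np.arctan2(R[1,1],R[0,1])))
E
```

```text
t: 31.65
tool_pos: [618.1, 16.9, 300.7]
tcp_rot: [2.078, 2.354, 0.0]
force: [-0.1, 0.4, -0.2]
opening: 1.001
t: 32.45
tool_pos: [616.7, 19.1, 300.9]
tcp_rot: [2.594, 1.772, 0.0]
force: [-0.4, -0.2, -0.4]
opening: 1.002
t 32.45 rest x 99.1 y -67.1 z 300.9 open mm 94.2 F rest [-0.3 -0.3 -0.4]
grip rest 102.09103109580207 -65.72006632636268 209.06039667537925
-21.349561656154066
```

View pics/v1z.png

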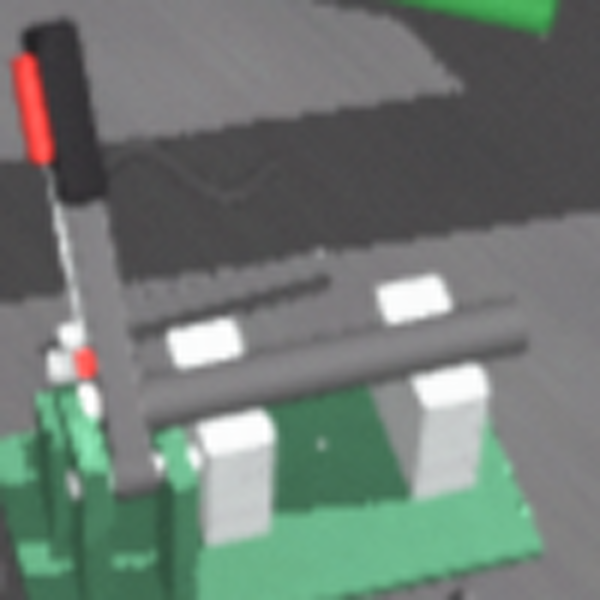

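```bash
python3 -m crank '[[1,[0.001,0,-0.03],0],[1,[0.001,0,-0.06],0],[1,[0.001,0,-0.09],0],[1,[0.001,0,-0.108],0],[1,[0.001,0,-0.108],0],[-1,[0.001,0,-0.108],0],[-1,[0.001,0,-0.108],0],[-1,[0.001,0,-0.108],0]]' 25
python3 -m crank '[[-1,[0,0,0],0],[-1,[0,0,0],0],[-1,[0,0,0],0],[-1,[0,0,0],0],[-1,[0,0,0],0],[-1,[0,0,0],0],[-1,[0,0,0],0],[-1,[0,0,0],0]]' 25; python3 st.py
```

```text
t: 33.3
tool_pos: [618.9, 19.0, 194.9]
tcp_rot: [2.593, 1.77, 0.004]
force: [-0.3, 0.0, 0.5]
opening: 0.781
t: 34.1
tool_pos: [620.8, 17.9, 193.0]
tcp_rot: [2.591, 1.767, 0.008]
force: [11.7, -2.6, -4.8]
opening: 0.23
t 34.1 rest x 103.3 y -66.8 z 193.0 open mm 21.6 F rest [11.9  1.7 -4.8]
```

```bash
python3 -m crank '[[-1,[0.0008,-0.0063,-0.0063],0],[-1,[-0.0005,-0.0096,-0.0106],0],[-1,[-0.0016,-0.0127,-0.0151],0],[-1,[-0.0028,-0.0157,-0.0196],0],[-1,[-0.0044,-0.0199,-0.0267],0],[-1,[-0.0054,-0.0225,-0.0315],0],[-1,[-0.0064,-0.025,-0.0365],0],[-1,[-0.0072,-0.0273,-0.0415],0]]' 25; python3 st.py
```

```text
t: 34.9
tool_pos: [610.4, -9.1, 151.1]
tcp_rot: [2.594, 1.77, -0.001]
force: [0.5, -4.3, 4.7]
opening: 0.23
t 34.9 rest x 103.2 y -95.7 z 151.1 open mm 21.6 F rest [ 2.  -3.9  4.7]
```

```bash
python3 -m crank '[[-1,[-0.001,-0.0026,-0.0064],0],[-1,[-0.0019,-0.005,-0.0129],0],[-1,[-0.0027,-0.0071,-0.0195],0],[-1,[-0.0034,-0.0089,-0.0262],0],[-1,[-0.004,-0.0105,-0.033],0],[-1,[-0.0045,-0.0118,-0.0398],0],[-1,[-0.0049,-0.0127,-0.0467],0],[-1,[-0.0052,-0.0134,-0.0537],0]]' 25; python3 st.py
python3 -m crank '[[-1,[-0.0001,-0.0002,-0.003],0],[-1,[-0.0001,-0.0004,-0.006],0],[-1,[-0.0002,-0.0006,-0.009],0],[-1,[-0.0002,-0.0006,-0.012],0],[-1,[-0.0002,-0.0006,-0.014],0],[-1,[-0.0002,-0.0006,-0.015],0],[-1,[-0.0002,-0.0006,-0.016],0],[-1,[-0.0002,-0.0006,-0.016],0]]' 25; python3 st.py
```

```text
t: 35.7
tool_pos: [605.5, -21.8, 97.0]
tcp_rot: [2.595, 1.77, 0.001]
force: [1.4, -4.1, 2.9]
opening: 0.23
t 35.7 rest x 103.2 y -109.3 z 97.0 open mm 21.6 F rest [ 2.8 -3.3  2.9]
t: 36.5
tool_pos: [605.4, -22.3, 81.8]
tcp_rot: [2.594, 1.771, 0.001]
force: [0.9, -3.8, 4.6]
opening: 0.231
t 36.5 rest x 103.2 y -109.8 z 81.8 open mm 21.7 F rest [ 2.2 -3.2  4.6]
```

```bash
python3 -m crank '[[-1,[0,0,-0.0005],0],[-1,[0,0,-0.001],0],[-1,[0,0,-0.0015],0],[-1,[0,0,-0.002],0],[-1,[0,0,-0.0025],0],[-1,[0,0,-0.003],0],[-1,[0,0,-0.003],0],[-1,[0,0,-0.003],0]]' 25; python3 st.py
python3 - <<'E'
from h import *
a=snap('scene','w1')['img']
cv2.imwrite('pics/w1z.png',cv2.resize(a[190:280,225:325],(660,594),interpolation=2))
E
```

```text
t: 37.3
tool_pos: [605.4, -22.3, 81.8]
tcp_rot: [2.594, 1.771, 0.0]
force: [-4.8, -4.3, 18.1]
opening: 0.229
t 37.3 rest x 103.3 y -109.7 z 81.8 open mm 21.5 F rest [-2.9 -5.7 18.1]
```

View pics/w1z.png

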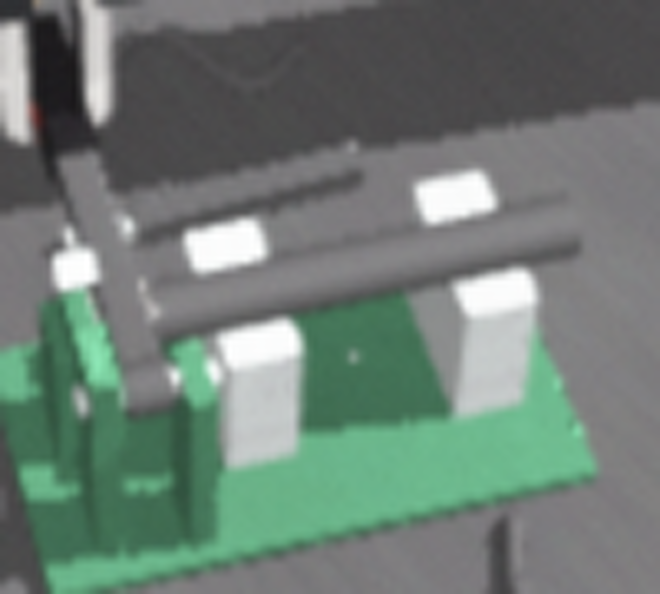

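```bash
python3 -m crank '[[-1,[0,0,0.0025],0],[-1,[0,0,0.0025],0],[0.2,[0,0,0.0025],0],[0.6,[0,0,0.0025],0],[0.9,[0,0,0.0025],0],[0.9,[0,0,0.0025],0],[0.9,[0,0,0.0025],0],[0.9,[0,0,0.0025],0]]'; python3 st.py
python3 -m crank '[[0.9,[0,0,0.02],0],[0.9,[0,0,0.05],0],[0.9,[0,0,0.09],0],[0.9,[0,0,0.13],0],[0.9,[0,0,0.17],0],[0.9,[-0.03,-0.04,0.2],0],[0.9,[-0.06,-0.08,0.2],0],[0.9,[-0.09,-0.12,0.2],0]]'; 
python3 -m crank '[[0.9,[-0.03,-0.04,0],0],[0.9,[-0.06,-0.08,0],0],[0.9,[-0.09,-0.12,0],0],[0.9,[-0.12,-0.15,0],0],[0.9,[-0.15,-0.18,0],0],[0.9,[-0.15,-0.18,0],0],[0.9,[-0.15,-0.18,0],0],[0.9,[-0.15,-0.18,0],0]]'; python3 st.py
python3 - <<'E'
from h import *
from fit import W
p=np.load('rest.npy')
a=snap('scene','x1');b=snap('top','x1t')
cv2.imwrite('pics/x1z.png',np.hstack([cv2.resize(a['img'][190:260,220:290],(400,400),interpolation=2),cv2.resize(b['img'][145:225,195:275],(400,400),interpolation=2)]))
c,s=load('x1t'),load('x1')
# expected grip when down (rest x offset +3) and rear bar end, seated
P=W(p,[(102,-110,114),(-89,0,80),(-92+3,0,93)]);print((proj(s,P)-[220,190])*400/70,(proj(c,P)-[195,145])*5+[400,0])
E
```

```text
t: 38.15
tool_pos: [604.1, -21.6, 80.2]
tcp_rot: [-2.593, -1.77, 0.002]
force: [-0.2, 1.1, 0.1]
opening: 0.706
t 38.15 rest x 101.8 y -109.6 z 80.2 open mm 66.3 F rest [-0.6  0.9  0.1]
t: 38.95
tool_pos: [519.2, -137.2, 282.9]
tcp_rot: [2.591, 1.772, 0.003]
force: [0.1, -1.8, 0.9]
opening: 0.954
t: 39.75
tool_pos: [370.0, -315.5, 280.9]
tcp_rot: [-2.594, -1.772, -0.001]
force: [0.1, 0.4, -0.4]
opening: 0.95
t 39.75 rest x -11.5 y -467.9 z 280.9 open mm 89.3 F rest [-0.1  0.4 -0.4]
[[ 70.74595429  58.85186565]
 [512.38555977 194.10421899]
 [515.03953778 176.98649556]] [[764.35450186 152.98525177]
 [519.10450519 366.95797986]
 [516.78959781 366.88945353]]
```

```bash
python3 roll.py y1; python3 - <<'E'
from h import *
from fit import W
p=np.load('rest.npy')
for n in('y1s','y1t'):
    c=load(n);im=c['img'].astype(int)
    red=(im[...,2]>130)&(im[...,1]<70)&(im[...,0]<70)
    for th in (0,.05,.1,.2):
        P=proj(c,W(p,(114+3,50-160*np.cos(th),102+160*np.sin(th))))[0]; print(n,'lever',th,'trigger exp',P.round(1))
    v,u=np.nonzero(red);k=np.hypot(u-P[0],v-P[1])<40;print(' red',np.c_[u,v][k].mean(0).round(1),k.sum())
# bar rear end along its top: brightness profile in scene and top along axis line
for n in('s0','y1s','t0','y1t'):
    c=load(n);g=cv2.cvtColor(c['img'],cv2.COLOR_BGR2GRAY).astype(np.float32)
    h=[(x,y,80+np.sqrt(169-y*y)) for x in range(-125,-75,3) for y in(-5,)]
    q=proj(c,W(p,h)).astype(np.float32);print(n,[(a[0],int(b)) for a,b in zip(h,cv2.remap(g,q[:,0],q[:,1],1).ravel())])
a=load('t0')['img'].astype(int);b=load('y1t')['img'].astype(int);d=(abs(a-b).max(2)>40).astype(np.uint8)
d=cv2.morphologyEx(d,cv2.MORPH_OPEN,np.ones((2,2)));N,_,S,C=cv2.connectedComponentsWithStats(d)
print([(s.tolist()) for s in S[1:] if s[4]>15])
E
```

```text
no yellow 0
no yellow 0
y1s lever 0 trigger exp [227.3 204.2]
y1s lever 0.05 trigger exp [227.2 202.4]
y1s lever 0.1 trigger exp [227.1 200.6]
y1s lever 0.2 trigger exp [227.1 197.4]
 red [227.7 203.6] 44
y1t lever 0 trigger exp [269.3 171.9]
y1t lever 0.05 trigger exp [269.3 171.5]
y1t lever 0.1 trigger exp [269.2 171.2]
y1t lever 0.2 trigger exp [268.6 170.3]
 red [269.  172.4] 11
s0 [(-125, 121), (-122, 121), (-119, 120), (-116, 120), (-113, 119), (-110, 120), (-107, 121), (-104, 130), (-101, 136), (-98, 141), (-95, 147), (-92, 152), (-89, 153), (-86, 145), (-83, 148), (-80, 151), (-77, 155)]
y1s [(-125, 121), (-122, 121), (-119, 121), (-116, 122), (-113, 121), (-110, 121), (-107, 122), (-104, 123), (-101, 124), (-98, 125), (-95, 125), (-92, 120), (-89, 115), (-86, 113), (-83, 114), (-80, 114), (-77, 114)]
t0 [(-125, 128), (-122, 127), (-119, 126), (-116, 126), (-113, 127), (-110, 126), (-107, 125), (-104, 122), (-101, 122), (-98, 125), (-95, 130), (-92, 133), (-89, 131), (-86, 127), (-83, 131), (-80, 131), (-77, 126)]
y1t [(-125, 129), (-122, 128), (-119, 128), (-116, 127), (-113
[... 398 characters left out ...]
7, 131, 17, 8, 103], [292, 143, 33, 31, 411], [265, 149, 14, 5, 40], [276, 151, 13, 11, 81], [364, 152, 24, 18, 180], [233, 156, 9, 9, 49], [235, 160, 44, 22, 386], [384, 167, 7, 5, 16], [292, 168, 44, 77, 1217], [217, 175, 19, 48, 171], [469, 176, 10, 12, 50], [250, 180, 46, 93, 894], [456, 181, 6, 7, 21], [435, 183, 7, 9, 37], [435, 188, 42, 43, 726], [231, 218, 267, 166, 14433], [425, 227, 6, 6, 27], [323, 276, 5, 9, 27], [386, 279, 8, 9, 32], [485, 282, 27, 15, 244], [500, 298, 9, 4, 21], [501, 301, 11, 33, 205], [307, 308, 37, 35, 279], [480, 311, 25, 16, 248], [178, 317, 64, 67, 2509], [473, 329, 39, 33, 676], [457, 333, 20, 31, 377], [369, 344, 143, 40, 2657], [254, 371, 40, 13, 351]]
```

```bash
python3 -c "
from workcell import arm
print(arm.finish_job(), arm.get_state()['t'])"
```

```text
the job is handed in; nothing more can be done
the job is handed in; nothing more can be done
```

I handed the job in at about 40 s of the 70 s allowed: the bar is turned flat-up and against the stop, and the keeper is shut over it. No verdict is reported, and the flat's final angle is not directly measured.

**Turning the bar:** The tool can only point straight down, so I first tried dragging a finger across the top and down the side of the bar. Neither turned it, because friction in the vees is too high. Instead I lifted the bar 9 mm to one side and let it roll down the vee face, three times, about 57 degrees each. The yellow line went from about 9 degrees to 65, then to about 122, and the third roll should bring it to about 180.

**Sliding and shutting:** I slid the bar about 14 mm, slightly lifted, until I felt the end stop, then set it down in the vees. Then I squeezed the trigger, swung the lever down to its hard stop, let go and withdrew.

**Last checks:**
- **Lever:** the trigger is within about 1 pixel of its fully-down position in both cameras, and the lever met its hard stop at 18 N on the hand.
- **Bar position:** its rear end is where a seated bar should be, to about 3 mm.
- **Flat:** I saw it facing up only before the slide; afterwards the lever hides it. The evidence now is that no yellow line shows in either view, the roll sums to about 180 degrees, and the keeper closed fully.
- **My rest measurement:** it was about 3 mm off along x, judging by where the grip met the fingers. I allowed for this at the lever.
- **Bench items:** I touched none of them that I know of, but the image comparison meant to confirm it was swamped by the arm's moving shadow.
- **Final picture:** it could not be viewed because the picture limit was reached, so the last checks are numerical only.

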